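# Unlock the objective case and show the opened padlock

## Task

Turn the padlock's dial clockwise, feeling the clicks, until its white pointer stands at the green mark, then slide the lock straight back from the hook-shaped staple so that its shackle is drawn fully open. Only then lift the lock off the case and hold it up level, dial upward and shackle still open, with its underside about 20 cm above the bench: the program finishes while the gripper still holds the lock there, still and touching nothing else. Leave the oil bottle, the microscope objective and the slide box where they are.

Things in the scene. Friction and masses are not known exactly. Their poses are not given: they have to be found in the camera images.
- case: White case with a grey ledge, fixed; all on the bench. +x points from ledge to case. Origin on the bench under the middle of the lock seat. Ledge 30 mm high, x -80 to +85, y -60 to +60 (mm). Case box x 85 to 265, y -130 to +130, 75 mm high.
- seat (a point): Middle of the lock seat on the ledge's top, axes as the case. Two steel rails, 5 mm thick, 8 mm high and 66 mm long, 64 mm apart inside, guide the lock along x; the lock starts within 4 mm of this point.
- staple (a point): Top of the steel hook staple's post, 33 mm above the ledge, 50 mm from the seat in +x, axes as the case. Post 8 (x) by 12 mm (y). From its top a nose 12 mm wide, 6 mm thick points to -x and ends 32 mm from this point, over the lock's edge: the lock cannot be lifted until it is drawn back in -x.
- lock: Loose brass padlock, about 0.5 kg in all, lying on the ledge between the rails, dial up. Origin: centre of its underside; +x points to the staple, z up. Body 66 (x) by 60 (y) by 24 mm high. The dial's axis is at x -6, y 0. When drawn back it slides in -x 3 to 9 mm freely, then its shackle's bow catches on the post.
- lock_face (a point): Middle of the lock's +x face, which the U shackle leaves to go round the post. Drawn back 25 to 31 mm from its start (under 10 N, then a firm stop), the lock has its shackle fully out and this face is about 12 mm clear of the nose: then lift straight up, the shackle still round the post.
- mark (a point): Green mark on the lock's top face at the dial's +y edge, 25 mm from the dial's axis.
- dial (a joint): Angle of the black dial, rad: 0 when its white pointer is at the green mark (along the lock's +y), positive anticlockwise from above, so turn it clockwise to 0. It clicks into a notch every 0.52 rad (0 is one; about 0.03 N m) and stays there; range -0.6 to 2.4, starts at 0.7 to 1.9. The shackle is free within about 0.15 rad of 0 and locked elsewhere.
- dial_grip (a point): Point on the dial's axis 50 mm above the lock's underside, in the dial's grip bar. The black bar is 14 mm thick, 38 mm long and runs from 32 to 58 mm above the lock's underside on a disc of 40 mm diameter; its long side is the point's y axis, and the white pointer is on its +y end. Gripped across its 14 mm, the bar turns the dial and can also slide and carry the whole lock.
- shackle (a joint): Draw of the shackle out of the lock in m: 0 shut, 0.022 fully open. It slides along the lock's x with about 1 N of friction and stays where left.
- shackle_bow (a point): Middle of the shackle's bow (8 mm round bar), 63 mm from the lock's centre in +x when shut, 12 mm above its underside. Inside width of the U 24 mm.
- oil: Amber immersion oil bottle, 34 mm across, 65 mm high, standing on the bench beside the ledge. Origin: centre of its underside. A bystander.
- objective: Steel microscope objective, 30 mm across, 46 mm high, standing on the bench beside the ledge. Origin: centre of its underside. A bystander.
- slidebox: Blue slide box, 85 by 100 by 33 mm, lying on top of the white case. Origin: centre of its underside. A bystander.
There are look-alikes about, which are no part of the job. Of the things that look like the lock, the middle-sized one is meant.

How it is judged:
On the way, in this order (a step that is already met when the one before it is completed fails the run):
1. the dial stands at the green mark, the shackle still shut and the lock on its ledge (value of joint dial between -0.2 and 0.2 rad and value of joint shackle below 0.004 m and distance between lock and case below 0.08 m and z of lock in the frame of case below 0.036 m), for 0.2 s.
2. the shackle is drawn open while the lock lies on its ledge (value of joint shackle above 0.018 m and distance between lock and case below 0.08 m and z of lock in the frame of case below 0.036 m), for 0.1 s.
At the end, for the whole second after the job is handed in: The gripper holds the lock still (under 30 mm/s, finger force over 1 N) with its underside 150 to 270 mm above the bench, level within 0.3 rad (dial up), shackle open by more than 15 mm, not touching the case; the bystanders stand upright within 30 mm of their starts (height (world z) of lock between 0.15 and 0.27 m and angle between each of lock, oil, objective, slidebox's own z axis and vertical below 0.3 rad and value of joint shackle above 0.015 m and contact force between the fingers and lock above 1 N and linear speed of lock below 0.03 m/s and contact force between lock and case below 0.05 N and distance of each of oil, objective, slidebox from where it was at the start of the episode below 0.03 m); the arm keeps its last pose, push and grip.
It fails at once if the lock is lifted while its shackle is not open (z of lock in the frame of case above 0.045 m and value of joint shackle below 0.015 m).
It fails at once if a bystander is knocked over or pushed away (distance of any of oil, objective, slidebox from where it was at the start of the episode above 0.04 m or angle between any of oil, objective, slidebox's own z axis and vertical above 0.4 rad).
It also fails if it takes over 38 s, if anything falls off the work surface, if the arm or the gripper's body presses on something with over 40 N, if the wrist force passes 120 N, or if a joint passes its speed limit or range.

## Robot

A 6-joint arm with a two-finger parallel gripper is mounted at the origin on the work surface. World frame = base frame: x ahead of the robot, y to its left, z up, the work surface at z = 0. Lengths are in m, angles in rad, forces in N, time in s.
With the tool pointing down it reaches from about 0.225 to 0.875 m from the base axis. Payload 3.4 kg.
Tool frame: the origin (TCP) lies at the very end of the fingers, on their centre line; the grasp point (between the pads) lies 19 mm behind it; z points along the fingers, y is the line along which they close (so a half turn about z gives the same grasp; the last joint's range is limited). The gripper opens to 85 mm and grips with 20 to 120 N. Pads are 22 mm wide; open, the fingers measure 114 mm over their backs; the gripper's body (76 mm by 85 mm) begins 54 mm behind the grasp point. The pads swing forward as they close: fully open they stand 13 mm farther back than shut.
Start: joints at [1.044, 0.276, 1.505, -0, 1.361, -0.121], TCP at [0.227, 0.528, 0.205] pointing down, gripper open.
Joint ranges: [-2.89, 2.89], [-0.75, 2.08], [0.22, 2.7], [-1.18, 4.32], [0.11, 2.71], [-2.7, 2.7]. Speed limits (rad/s): [2.57, 2.57, 3.14, 3.14, 3.14, 3.14].

## Interface

Orientations are given as a unit quaternion [w, x, y, z].
In Python, from rig import get_state, optics, sign_off gives the robot as it stands.
- The arm moves only by the tool send_rows, never from a script. Its argument "increments" is a list of rows, each an object with "gripper": the gripper's target within -1 to 1 (shut at 1, half-way at 0, fully open at -1); "linear": the shift along the world's x, y, z in m, a list of three; "delta_rot": the turn, a rotation vector about the world's x, y, z in rad, a list of three. In form: [{"gripper": gripper, "linear": [dx, dy, dz], "delta_rot": [rx, ry, rz]}, ...]. A call has 1 to 8 rows; each row is the pose to reach, as a shift and turn from the pose commanded when the call began; what a row does not reach only later rows make up. A row lasts 1/10 s, in which the tool goes at most 50 mm and 8.59 degrees, less where a joint would pass 70% of its speed; a pose out of reach is approached as far as the arm can. A call with a gripper value outside its range is refused whole. The fingers move at their own pace and stop on an object; "newtons" is the grip in N (left out, the last holds). Time passes only in rows, so rows that repeat a pose let the fingers close. It gives the time, the measured TCP pose, the force, the opening and the grip force at its end, in the units of the state.
- get_state(): the state, without advancing time (a new reading comes with each control period).
- optics.get_image(name): name is "scene" or "top"; returns a dict with "pixels" (480x640x3 uint8, blue, green, red), "K" (3x3 intrinsics, pixels), "k1" (the pictures are not rectified: a ray, as slopes to the right and down, at radius r is drawn at 1 + k1 r^2 times it, then the intrinsics apply), "rvec" (rotation vector, rad) and "tvec" (3), from world to camera coordinates, as OpenCV has them. Camera axes: x right, y down, z forward; pixel columns grow to the right and rows downward; lengths in m; the calibration is good to about 2 mm. A picture is of the moment at which its call begins. There is no depth.
- sign_off(): hands the job in; it is judged then, once.
The state is a dict: "clock": time; "qpos": joint angles; "qd": joint speeds; "effort": joint torques, N m; "position": TCP position; "ee_rot": TCP orientation; "contact_force": force on the tool from outside, world axes, zero at the start; "moment": the same for the moment, N m; "width": finger opening in m; "gripper_force": force on a finger pad.
Only numpy, scipy, OpenCV 4.12 (cv2) and the standard library are available. Lean on these libraries where they do the work, as an engineer would, in place of code of your own. Each camera call takes 0.05 s, during which the arm holds its last target. There are 200 camera calls.

## Working session

There is one attempt and no reset: what is moved stays moved. The work goes in short steps, Python scripts to look and compute and a tool call to move; the robot and the scene stay as the last step left them, time stands still between calls to the robot, and variables do not carry over. Pictures are saved under pics/ and viewed, at most 10 in all, crops included, and the job is handed in when it is done.

Besides the shell and the picture viewer there is one more tool, called by a JSON object that holds its "api" and its "payload". send_rows: Moves the arm, as the interface text tells. Its arguments: {"type":"object","properties":{"increments":{"type":"array"},"newtons":{"type":"number"}},"required":["increments"]}

```bash
mkdir -p pics; cat > h.py <<'E'
import numpy as np, cv2
from rig import get_state, optics, sign_off
def cam(n):
    d=optics.get_image(n); return d
def ray(d,u,v):
    K=np.array(d["K"]);k=np.array([d["k1"],0,0,0,0.])
    p=cv2.undistortPoints(np.array([[[u,v]]],float),K,k)[0,0]
    R=cv2.Rodrigues(np.array(d["rvec"],float))[0];t=np.array(d["tvec"],float).ravel()
    return -R.T@t, R.T@np.array([p[0],p[1],1])
def onz(d,u,v,z):
    c,r=ray(d,u,v); return c+r*(z-c[2])/r[2]
def proj(d,P):
    return cv2.projectPoints(np.array(P,float).reshape(-1,1,3),np.array(d["rvec"],float),np.array(d["tvec"],float),np.array(d["K"]),np.array([d["k1"],0,0,0,0.]))[0][:,0]
E
python3 - <<'E'
from h import *
for n in("top","scene"):
    d=cam(n);cv2.imwrite(f"pics/{n}0.png",d["pixels"]);print(n,ray(d,320,240),d["k1"])
print(get_state())
E
```

```text
top (array([0.35469667, 0.07960725, 0.90730826]), array([ 0.2228949 ,  0.01669774, -0.97476986])) 0.0043775058432875815
scene (array([1.08185524, 0.64440837, 0.71500944]), array([-0.53635011, -0.54898083, -0.6410619 ])) -0.017295915077850308
{'clock': 0.1, 'qpos': array([ 1.04397379e+00,  2.76479012e-01,  1.50601414e+00, -1.48711952e-05,
        1.36073454e+00, -1.21019458e-01]), 'qd': array([ 0.00013143, -0.00406614, -0.001931  ,  0.0001268 ,  0.00011756,
        0.00060888]), 'effort': array([ 1.65438381e-03, -4.17701948e+01, -2.46406370e+01, -3.77734641e-04,
        5.90889249e-03, -6.31402003e-06]), 'position': array([0.22673446, 0.52782677, 0.20395332]), 'ee_rot': array([-2.53311063e-04,  2.01510598e-01,  9.79485993e-01, -7.77314628e-04]), 'contact_force': array([-0.43282432,  0.44664727,  0.89652227]), 'moment': array([-0.0110831 , -0.03338993, -0.01834285]), 'gripper_force': 0.0, 'width': 0.08541761849092344}
```

View pics/top0.png

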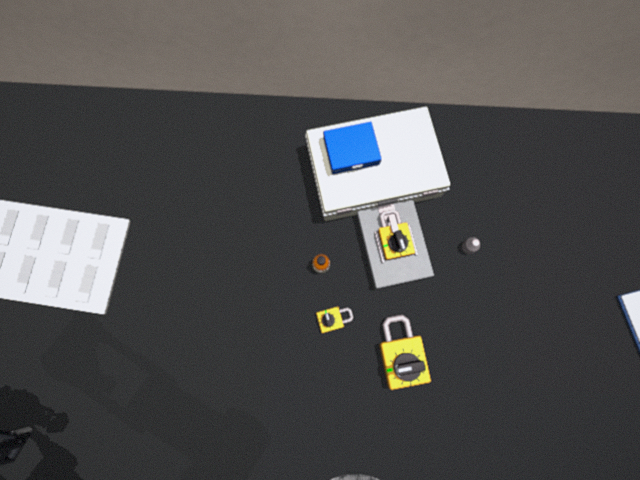

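View pics/scene0.png

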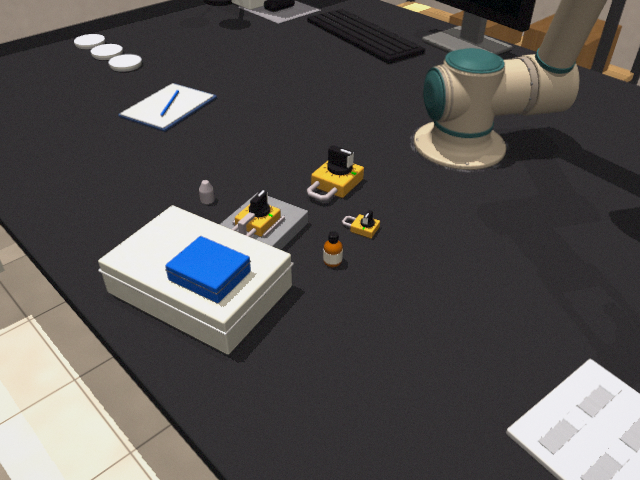

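The top view shows three locks: a small one at (331,319), a large one at (406,361) and a middle-sized one at (397,240). The last fits, because it lies on the grey ledge at the staple and is the middle size. Bystanders are the oil at (321,263), the objective at (472,244) and the slide box at (353,147). I'll confirm with a crop and measure.

```bash
python3 - <<'E'
from h import *
d=cam("top");im=d["pixels"]
c=im[185:295,340:450];c=cv2.resize(c,None,fx=5,fy=5,interpolation=cv2.INTER_CUBIC)
s=cam("scene");e=cv2.resize(s["pixels"][180:260,200:320],(0,0),fx=5,fy=5,interpolation=cv2.INTER_CUBIC)[:, :600]
cv2.imwrite("pics/c1.png",c);cv2.imwrite("pics/c2.png",e)
hsv=cv2.cvtColor(im,cv2.COLOR_BGR2HSV)
y=cv2.inRange(hsv,(20,120,80),(35,255,255)); y[:190]=0;y[295:]=0;y[:,:365]=0
pts=cv2.findNonZero(y);h=cv2.convexHull(pts)
# brass top face at z=.054
P=np.array([onz(d,*p[0],.054)[:2] for p in h],np.float32);print("lock",cv2.minAreaRect(P*1000))
sat=hsv[...,1];g=((sat<60)&(hsv[...,2]>60)&(hsv[...,2]<160)).astype(np.uint8);g[:200]=0;g[295:]=0;g[:,:350]=0;g[:,440:]=0
P=np.array([onz(d,*p[0],.03)[:2] for p in cv2.findNonZero(g)],np.float32);print("ledge",cv2.minAreaRect(P*1000))
for u,v in((375.5,287.5),(433,276),(359,211)):print(onz(d,u,v,.03))
w=((sat<60)&(hsv[...,2]>170)).astype(np.uint8);w[:105]=0;w[200:]=0;w[:,:300]=0;w[:,455:]=0
for n,q,z in(("oil",(321,258),.065),("obj",(473,242),.046)):print(n,onz(d,*q,z))
# green
gm=cv2.inRange(hsv,(45,120,60),(80,255,255));gm[:190]=0;gm[295:]=0
q=cv2.findNonZero(gm)
if q is not None: q=q[:,0].mean(0);print("green",q,onz(d,*q,.054))
E
```

```text
lock ((557.1151123046875, -56.78019714355469), (65.39688873291016, 59.45693588256836), 14.264633178710938)
ledge ((551.35498046875, -59.62757873535156), (198.25071716308594, 185.15335083007812), 2.264726161956787)
[ 0.4641405  -0.02139529  0.03      ]
[ 0.49347511 -0.1362414   0.03      ]
[0.62147866 0.01705787 0.03      ]
oil [0.5115223  0.09010901 0.065     ]
obj [ 0.56416699 -0.21289965  0.046     ]
green [385.11111111 245.33333333] [ 0.54596284 -0.03551367  0.054     ]
```

View pics/c1.png

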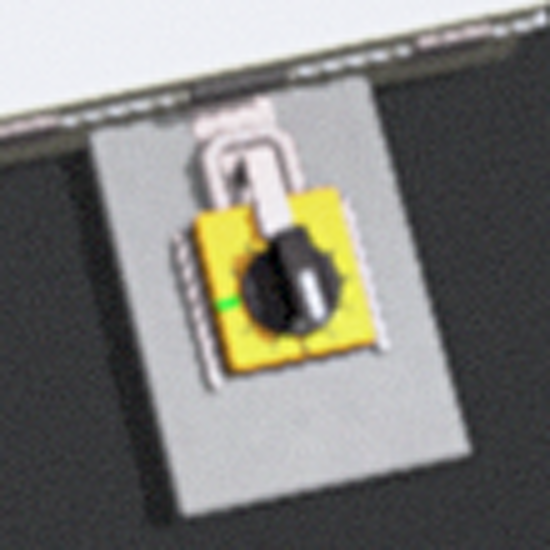

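View pics/c2.png

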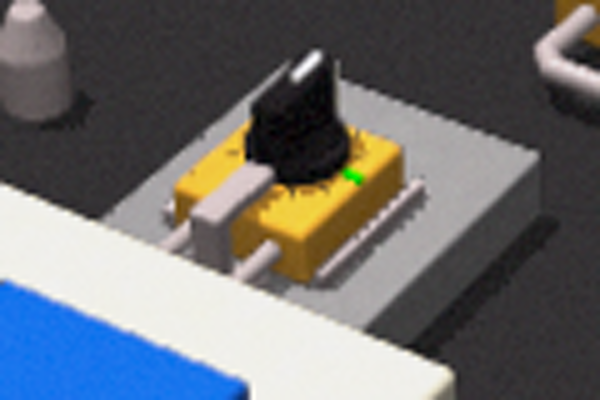

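The crops confirm it: middle-sized lock on the ledge, staple nose over its edge, rails on both sides. The green mark is on its left (+y) at top-view (385,245), and the pointer is near (403,243) towards −x, so the dial is at about 1.6 rad. I'll measure the bar.

```bash
cat >> h.py <<'E'
def bar(d,x0=380,x1=425,y0=215,y1=265,z=.088):
    im=d["pixels"];hsv=cv2.cvtColor(im,cv2.COLOR_BGR2HSV)
    y=cv2.inRange(hsv,(18,90,60),(38,255,255));
    m=np.zeros(y.shape,np.uint8);m[y0:y1,x0:x1]=1
    w=((hsv[...,1]<60)&(hsv[...,2]>150)).astype(np.uint8)*m
    return w
E
python3 - <<'E'
from h import *
yaw=.248
for n in("top","scene"):
    d=cam(n);im=d["pixels"];hsv=cv2.cvtColor(im,cv2.COLOR_BGR2HSV)
    A=np.array([.5513,-.0583,.088])
    uv=proj(d,[A])[0];print(n,"axis top px",uv)
    w=((hsv[...,1]<70)&(hsv[...,2]>140)).astype(np.uint8)
    k,l,st,ce=cv2.connectedComponentsWithStats(w)
    for i in range(1,k):
        if st[i,4]>3 and np.hypot(*(ce[i]-uv))<22:
            q=cv2.findNonZero((l==i).astype(np.uint8))[:,0]
            P=np.array([onz(d,*p,.088)[:2] for p in q])-A[:2]
            mu=P.mean(0);U,S,V=np.linalg.svd(P-mu)
            a=lambda v:np.arctan2(v[1],v[0])-yaw-np.pi/2
            print(st[i],ce[i],"off",mu,"ang",a(mu),"axis",a(V[0]),np.ptp(P@V[0]))
E
```

```text
top axis top px [399.55744783 239.478965  ]
[ 358  200   76   88 3399] [395.32568402 244.72580171] off [-0.01007624  0.00802175] ang 0.6504345701333145 axis -4.704712630018942 0.1539503235012899
[400 239   5  11  35] [402.14285714 243.6       ] off [-0.0078043  -0.00503963] ang -4.387006919103292 axis -4.662873928187556 0.02060959579087429
scene axis top px [259.32151345 195.71982544]
[258 190   6   6  19] [260.73684211 192.57894737] off [-0.00815658 -0.00589999] ang -4.334169157772634 axis -1.4370254559016133 0.017785451987529816
```

{"api": "send_rows", "payload": {"increments": [{"gripper": -1, "linear": [0.02, -0.036, 0], "delta_rot": [0, 0, 0.09]}, {"gripper": -1, "linear": [0.04, -0.072, 0], "delta_rot": [0, 0, 0.18]}, {"gripper": -1, "linear": [0.06, -0.109, 0], "delta_rot": [0, 0, 0.27]}, {"gripper": -1, "linear": [0.08, -0.145, 0], "delta_rot": [0, 0, 0.36]}, {"gripper": -1, "linear": [0.1, -0.181, 0], "delta_rot": [0, 0, 0.45]}, {"gripper": -1, "linear": [0.12, -0.217, 0], "delta_rot": [0, 0, 0.54]}, {"gripper": -1, "linear": [0.14, -0.253, 0], "delta_rot": [0, 0, 0.63]}, {"gripper": -1, "linear": [0.16, -0.29, 0], "delta_rot": [0, 0, 0.73]}], "newtons": 40}}

```text
clock: 1.1
position: [0.3876, 0.2369, 0.2049]
ee_rot: [0.0, -0.164, 0.987, 0.0]
contact_force: [0.9, -0.1, 0.3]
width: 0.0853
gripper_force: 0.0
```

{"api": "send_rows", "payload": {"increments": [{"gripper": -1, "linear": [0.02, -0.037, 0], "delta_rot": [0, 0, 0]}, {"gripper": -1, "linear": [0.041, -0.074, 0], "delta_rot": [0, 0, 0]}, {"gripper": -1, "linear": [0.062, -0.111, 0], "delta_rot": [0, 0, 0]}, {"gripper": -1, "linear": [0.082, -0.148, -0.01], "delta_rot": [0, 0, 0]}, {"gripper": -1, "linear": [0.103, -0.185, -0.02], "delta_rot": [0, 0, 0]}, {"gripper": -1, "linear": [0.123, -0.222, -0.03], "delta_rot": [0, 0, 0]}, {"gripper": -1, "linear": [0.144, -0.259, -0.04], "delta_rot": [0, 0, 0]}, {"gripper": -1, "linear": [0.164, -0.296, -0.045], "delta_rot": [0, 0, 0]}]}}

```text
clock: 1.9
position: [0.5512, -0.0592, 0.1588]
ee_rot: [-0.001, -0.161, 0.987, 0.0]
contact_force: [-0.5, 0.0, 0.1]
width: 0.0857
gripper_force: 0.0
```

{"api": "send_rows", "payload": {"increments": [{"gripper": -0.3, "linear": [0, 0, 0], "delta_rot": [0, 0, 0]}, {"gripper": -0.3, "linear": [0, 0, 0], "delta_rot": [0, 0, 0]}, {"gripper": -0.3, "linear": [0, 0, 0], "delta_rot": [0, 0, 0]}]}}

```text
clock: 2.2
position: [0.5503, -0.0568, 0.1597]
ee_rot: [-0.0, -0.162, 0.987, 0.0]
contact_force: [0.3, -0.5, 0.4]
width: 0.0555
gripper_force: 0.0
```

```bash
python3 - <<'E'
from h import *
s=get_state();print(s)
from scipy.spatial.transform import Rotation as R
q=s["ee_rot"];M=R.from_quat([q[1],q[2],q[3],q[0]]).as_matrix();print(M,np.arctan2(M[1,1],M[0,1]))
t=cam("top")["pixels"][150:290,320:480];e=cam("scene")["pixels"][130:270,180:340]
cv2.imwrite("pics/c3.png",np.vstack([cv2.resize(t,None,fx=2,fy=2,interpolation=2),cv2.resize(e,None,fx=2,fy=2,interpolation=2)]))
E
```

```text
{'clock': 2.2, 'qpos': array([-2.29095837e-01,  2.73002641e-01,  1.62445950e+00,  6.50111299e-04,
        1.24504155e+00, -2.12465612e+00]), 'qd': array([ 0.01578708, -0.01342496,  0.00524925, -0.00310085, -0.00352838,
        0.00112339]), 'effort': array([-6.81076739e-01, -3.95911002e+01, -2.35345262e+01, -4.43012291e-02,
       -3.99844581e-02,  1.56599031e-03]), 'position': array([ 0.55034991, -0.05682673,  0.15974832]), 'ee_rot': array([-3.03567192e-04, -1.61566484e-01,  9.86861677e-01,  4.58422290e-04]), 'contact_force': array([ 0.31638077, -0.49083832,  0.35439358]), 'moment': array([-0.02793625, -0.00971304,  0.00095179]), 'gripper_force': 0.0, 'width': 0.05548020338596398}
[[-9.47792358e-01 -3.18887264e-01 -7.47289011e-04]
 [-3.18887821e-01  9.47792122e-01  8.06706213e-04]
 [ 4.51026300e-04  1.00289135e-03 -9.99999395e-01]] 1.8953517221320535
```

View pics/c3.png

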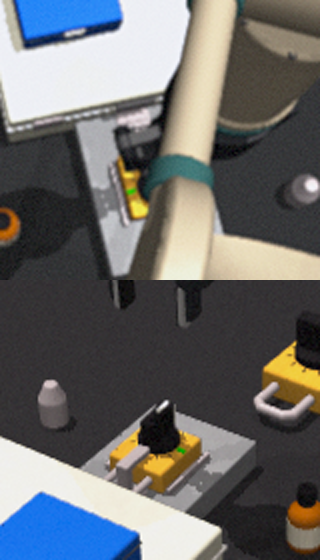

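Crop (scene half, lower): gripper fingers are above the lock and straddle the bar, whose pointer still faces away from the staple. The top half is blocked by the arm. Descending and gripping.

{"api": "send_rows", "payload": {"increments": [{"gripper": -0.3, "linear": [0.001, -0.001, -0.03], "delta_rot": [0, 0, 0]}, {"gripper": -0.3, "linear": [0.001, -0.001, -0.06], "delta_rot": [0, 0, 0]}, {"gripper": -0.3, "linear": [0.001, -0.001, -0.08], "delta_rot": [0, 0, 0]}, {"gripper": -0.3, "linear": [0.001, -0.001, -0.092], "delta_rot": [0, 0, 0]}, {"gripper": -0.3, "linear": [0.001, -0.001, -0.092], "delta_rot": [0, 0, 0]}], "newtons": 25}}

```text
clock: 2.8
position: [0.5507, -0.0575, 0.0666]
ee_rot: [-0.001, -0.162, 0.987, 0.001]
contact_force: [0.0, 0.4, 0.5]
width: 0.0556
gripper_force: 0.0
```

{"api": "send_rows", "payload": {"increments": [{"gripper": 1, "linear": [0, 0, 0], "delta_rot": [0, 0, 0]}, {"gripper": 1, "linear": [0, 0, 0], "delta_rot": [0, 0, 0]}, {"gripper": 1, "linear": [0, 0, 0], "delta_rot": [0, 0, 0]}, {"gripper": 1, "linear": [0, 0, 0], "delta_rot": [0, 0, 0]}, {"gripper": 1, "linear": [0, 0, 0], "delta_rot": [0, 0, 0]}, {"gripper": 1, "linear": [0, 0, 0], "delta_rot": [0, 0, 0]}], "newtons": 25}}

```text
clock: 3.4
position: [0.5521, -0.0588, 0.0679]
ee_rot: [0.0, -0.161, 0.987, -0.0]
contact_force: [-0.1, 0.2, -1.2]
width: 0.0001
gripper_force: 0.0
```

```bash
python3 - <<'E'
from h import *
s=get_state();print({k:np.round(s[k],3) for k in("clock","position","contact_force","moment","width","gripper_force")})
e=cam("scene")["pixels"][130:270,180:340]
cv2.imwrite("pics/c4.png",cv2.resize(e,None,fx=4,fy=4,interpolation=2))
E
```

```text
{'clock': np.float64(3.4), 'position': array([ 0.552, -0.059,  0.068]), 'contact_force': array([-0.087,  0.154, -1.201]), 'moment': array([ 0.006,  0.008, -0.004]), 'width': np.float64(0.0), 'gripper_force': np.float64(0.0)}
```

View pics/c4.png

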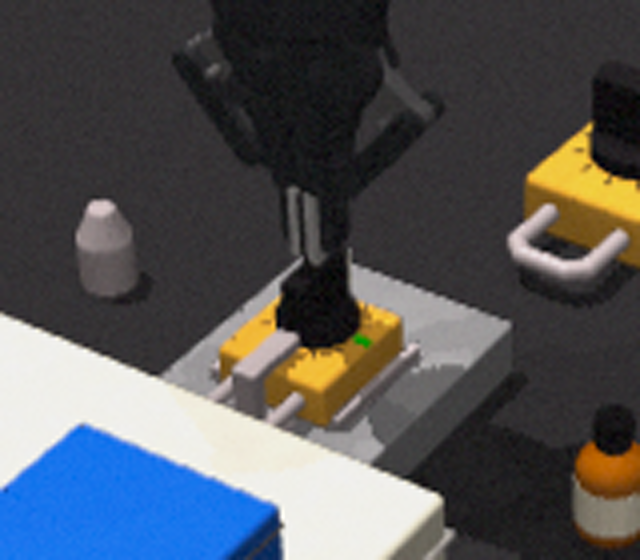

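The crop shows the fingers shut with nothing between them, tips at about crop (316,262). I'll check where that puts the tips.

```bash
python3 - <<'E'
from h import *
d=cam("scene");s=get_state()
f=lambda P:(proj(d,[P])[0]-[180,130])*4
print("tcp",f(s["position"]),"bartop",f([.5513,-.0583,.088]),"barbot",f([.5513,-.0583,.062]))
tip=np.array([180+316/4,130+262/4])
c,r=ray(d,*tip)
# tip on vertical plane facing camera through axis
for P in ([.5513,-.0583],):
    n=r[:2];k=((np.array(P)-c[:2])@n)/(n@n);print("tip at",c+k*r)
y=np.array([-.2455,.9694])
for z in(.054,):
  print([f([.557+a*.9694-b*.2455,-.0568+a*.2455+b*.9694,z]) for a in(-.033,.033) for b in(-.03,.03)])
e=cv2.resize(d["pixels"][165:225,230:300],None,fx=8,fy=8,interpolation=2)
e=cv2.convertScaleAbs((e/255.)**.5*255)
cv2.imwrite("pics/c5.png",e)
E
```

```text
tcp [317.84125042 299.01068355] bartop [317.28605381 262.87930175] barbot [320.27779328 308.81708869]
tip at [ 0.55174285 -0.05863392  0.08852982]
[array([304.44211696, 273.24850257]), array([407.92272989, 314.41066988]), array([217.78693554, 344.18128324]), array([323.47752068, 388.65676431])]
```

View pics/c5.png

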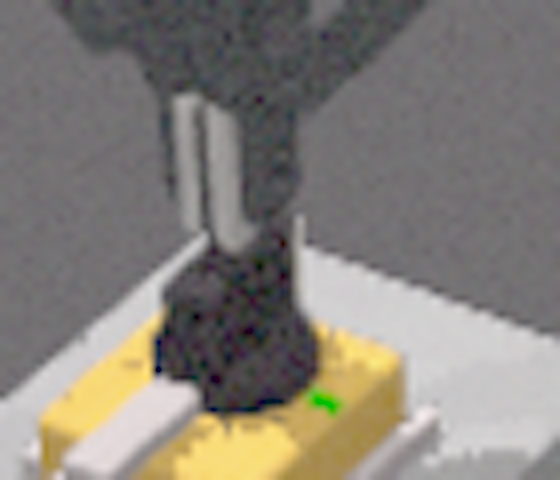

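{"api": "send_rows", "payload": {"increments": [{"gripper": 1, "linear": [0, 0, 0.03], "delta_rot": [0, 0, 0]}, {"gripper": 1, "linear": [0, 0, 0.06], "delta_rot": [0, 0, 0]}, {"gripper": 1, "linear": [0, 0, 0.06], "delta_rot": [0, 0, 0]}, {"gripper": -0.4, "linear": [0, 0, 0.06], "delta_rot": [0, 0, 0]}]}}

```text
clock: 3.9
position: [0.5523, -0.0588, 0.1283]
ee_rot: [0.001, -0.161, 0.987, -0.0]
contact_force: [-0.2, 0.5, 1.1]
width: 0.0131
gripper_force: 0.0
```

```bash
python3 - <<'E'
from h import *
d=cam("scene");s=get_state();print(s["position"],s["width"])
P=s["position"];o=np.array([220,120])
print("tcp",(proj(d,[P])[0]-o)*6,"+20mm",(proj(d,[P+[0,0,.02]])[0]-o)*6)
e=cv2.resize(d["pixels"][120:215,220:310],None,fx=6,fy=6,interpolation=2)
cv2.imwrite("pics/c6.png",((e/255.)**.45*255).astype(np.uint8))
E
```

```text
[ 0.55147138 -0.05855312  0.12728835] 0.02077187798560694
tcp [227.89562958 345.9364524 ] +20mm [224.17342409 288.82722757]
```

View pics/c6.png

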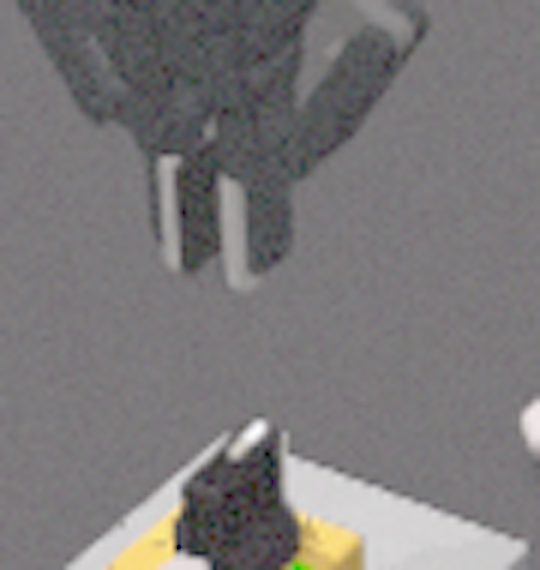

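The pads end about 20–28 mm above the reported TCP (strip bottoms at crop (175,270) and (240,290)), so they shut above the bar, whose pointer is still towards −x. I'll go about 20 mm lower.

{"api": "send_rows", "payload": {"increments": [{"gripper": -0.3, "linear": [0, 0, 0], "delta_rot": [0, 0, 0]}, {"gripper": -0.3, "linear": [0, 0, 0], "delta_rot": [0, 0, 0]}, {"gripper": -0.3, "linear": [0, 0, -0.03], "delta_rot": [0, 0, 0]}, {"gripper": -0.3, "linear": [0, 0, -0.05], "delta_rot": [0, 0, 0]}, {"gripper": -0.3, "linear": [0, 0, -0.065], "delta_rot": [0, 0, 0]}, {"gripper": -0.3, "linear": [0, 0, -0.075], "delta_rot": [0, 0, 0]}, {"gripper": -0.3, "linear": [0, 0, -0.081], "delta_rot": [0, 0, 0]}, {"gripper": -0.3, "linear": [0, 0, -0.081], "delta_rot": [0, 0, 0]}], "newtons": 25}}

```text
clock: 4.75
position: [0.5515, -0.0586, 0.0459]
ee_rot: [-0.001, -0.161, 0.987, 0.0]
contact_force: [0.1, -0.5, -0.6]
width: 0.0556
gripper_force: 0.0
```

{"api": "send_rows", "payload": {"increments": [{"gripper": 1, "linear": [0, 0, 0], "delta_rot": [0, 0, 0]}, {"gripper": 1, "linear": [0, 0, 0], "delta_rot": [0, 0, 0]}, {"gripper": 1, "linear": [0, 0, 0], "delta_rot": [0, 0, 0]}, {"gripper": 1, "linear": [0, 0, 0], "delta_rot": [0, 0, 0]}, {"gripper": 1, "linear": [0, 0, 0], "delta_rot": [0, 0, 0]}, {"gripper": 1, "linear": [0, 0, 0], "delta_rot": [0, 0, 0]}]}}

```text
clock: 5.35
position: [0.5528, -0.0592, 0.0475]
ee_rot: [0.001, -0.161, 0.987, -0.001]
contact_force: [0.2, -2.3, 5.3]
width: 0.0133
gripper_force: 31.9
```

{"api": "send_rows", "payload": {"increments": [{"gripper": -0.1, "linear": [0, 0, 0], "delta_rot": [0, 0, 0]}, {"gripper": -0.1, "linear": [0, 0, 0.006], "delta_rot": [0, 0, 0]}, {"gripper": -0.1, "linear": [0, 0, 0.006], "delta_rot": [0, 0, 0]}, {"gripper": 1, "linear": [0, 0, 0.006], "delta_rot": [0, 0, 0]}, {"gripper": 1, "linear": [0, 0, 0.006], "delta_rot": [0, 0, 0]}, {"gripper": 1, "linear": [0, 0, 0.006], "delta_rot": [0, 0, 0]}, {"gripper": 1, "linear": [0, 0, 0.006], "delta_rot": [0, 0, 0]}], "newtons": 30}}

```text
clock: 6.05
position: [0.5521, -0.059, 0.0527]
ee_rot: [-0.0, -0.161, 0.987, -0.0]
contact_force: [0.7, -1.6, 0.0]
width: 0.0128
gripper_force: 34.0
```

```bash
python3 - <<'E'
from h import *
s=get_state();print({k:np.round(s[k],3) for k in("clock","qpos","position","contact_force","moment","width","gripper_force")})
from scipy.spatial.transform import Rotation as R
q=s["ee_rot"];M=R.from_quat([q[1],q[2],q[3],q[0]]).as_matrix();print(np.arctan2(M[1,1],M[0,1]))
E
```

```text
{'clock': np.float64(6.05), 'qpos': array([-2.320e-01,  3.740e-01,  1.771e+00, -1.000e-03,  9.970e-01,
       -2.126e+00]), 'position': array([ 0.552, -0.059,  0.053]), 'contact_force': array([ 0.705, -1.602,  0.046]), 'moment': array([-0.182,  0.007, -0.032]), 'width': np.float64(0.013), 'gripper_force': np.float64(33.993)}
1.8951417688285854
```

{"api": "send_rows", "payload": {"increments": [{"gripper": 1, "linear": [0, 0, 0], "delta_rot": [0, 0, -0.12]}, {"gripper": 1, "linear": [0, 0, 0], "delta_rot": [0, 0, -0.24]}, {"gripper": 1, "linear": [0, 0, 0], "delta_rot": [0, 0, -0.36]}, {"gripper": 1, "linear": [0, 0, 0], "delta_rot": [0, 0, -0.48]}, {"gripper": 1, "linear": [0, 0, 0], "delta_rot": [0, 0, -0.6]}, {"gripper": 1, "linear": [0, 0, 0], "delta_rot": [0, 0, -0.72]}, {"gripper": 1, "linear": [0, 0, 0], "delta_rot": [0, 0, -0.84]}, {"gripper": 1, "linear": [0, 0, 0], "delta_rot": [0, 0, -0.96]}]}}

```text
clock: 6.85
position: [0.5522, -0.0577, 0.0527]
ee_rot: [-0.0, 0.315, 0.949, 0.001]
contact_force: [1.4, 3.2, 0.0]
width: 0.013
gripper_force: 34.0
```

{"api": "send_rows", "payload": {"increments": [{"gripper": 1, "linear": [0, 0, 0], "delta_rot": [0, 0, -0.12]}, {"gripper": 1, "linear": [0, 0, 0], "delta_rot": [0, 0, -0.24]}, {"gripper": 1, "linear": [0, 0, 0], "delta_rot": [0, 0, -0.36]}, {"gripper": 1, "linear": [0, 0, 0], "delta_rot": [0, 0, -0.48]}, {"gripper": 1, "linear": [0, 0, 0], "delta_rot": [0, 0, -0.6]}, {"gripper": 1, "linear": [0, 0, 0], "delta_rot": [0, 0, -0.69]}, {"gripper": 1, "linear": [0, 0, 0], "delta_rot": [0, 0, -0.69]}, {"gripper": 1, "linear": [0, 0, 0], "delta_rot": [0, 0, -0.69]}]}}

```text
clock: 7.65
position: [0.5523, -0.0582, 0.0527]
ee_rot: [0.0, 0.615, 0.789, 0.0]
contact_force: [0.8, 0.8, -1.2]
width: 0.0129
gripper_force: 33.9
```

```bash
cat >> h.py <<'E'
def show():
    from scipy.spatial.transform import Rotation as R
    s=get_state();print({k:np.round(s[k],3) for k in("clock","position","contact_force","moment","width","gripper_force")})
    q=s["ee_rot"];M=R.from_quat([q[1],q[2],q[3],q[0]]).as_matrix();print("yaw",np.arctan2(M[1,1],M[0,1]))
E
python3 - <<'E'
from h import *
show()
e=cam("scene")["pixels"][165:225,230:300]
e=cv2.resize(e,None,fx=8,fy=8,interpolation=2);cv2.imwrite("pics/c7.png",((e/255.)**.5*255).astype(np.uint8))
E
```

```text
{'clock': np.float64(7.65), 'position': array([ 0.552, -0.058,  0.053]), 'contact_force': array([ 0.817,  0.787, -1.194]), 'moment': array([ 0.296, -0.29 , -0.01 ]), 'width': np.float64(0.013), 'gripper_force': np.float64(33.865)}
yaw 0.24664036358241123
```

View pics/c7.png

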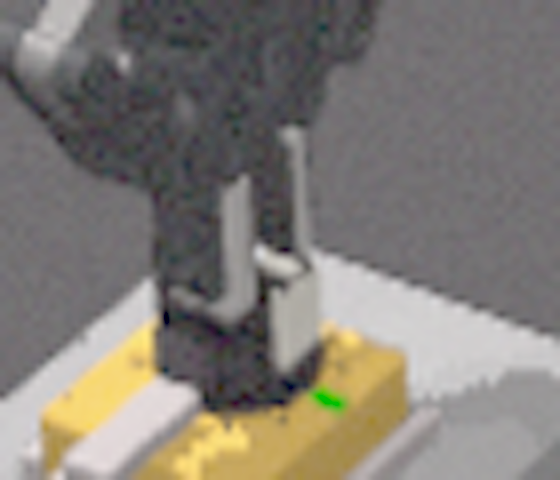

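The pointer (white face at crop (295,320)) now faces the green mark (328,400), with about zero dial moment, so it is in the notch. Drawing back along −x of the lock.

{"api": "send_rows", "payload": {"increments": [{"gripper": 1, "linear": [0, 0, 0], "delta_rot": [0, 0, 0]}, {"gripper": 1, "linear": [0, 0, 0], "delta_rot": [0, 0, 0]}, {"gripper": 1, "linear": [-0.0039, -0.001, 0], "delta_rot": [0, 0, 0]}, {"gripper": 1, "linear": [-0.0078, -0.002, 0], "delta_rot": [0, 0, 0]}, {"gripper": 1, "linear": [-0.0117, -0.003, 0], "delta_rot": [0, 0, 0]}, {"gripper": 1, "linear": [-0.0156, -0.004, 0], "delta_rot": [0, 0, 0]}, {"gripper": 1, "linear": [-0.0195, -0.0049, 0], "delta_rot": [0, 0, 0]}, {"gripper": 1, "linear": [-0.0233, -0.0059, 0], "delta_rot": [0, 0, 0]}], "newtons": 60}}

```text
clock: 8.5
position: [0.5284, -0.0648, 0.0528]
ee_rot: [0.0, 0.615, 0.788, 0.0]
contact_force: [3.6, 0.7, -1.9]
width: 0.012
gripper_force: 62.0
```

```bash
python3 -c "
from h import *
show()"
```

```text
{'clock': np.float64(8.5), 'position': array([ 0.528, -0.065,  0.053]), 'contact_force': array([ 3.571,  0.697, -1.869]), 'moment': array([ 0.163, -0.647, -0.004]), 'width': np.float64(0.012), 'gripper_force': np.float64(62.001)}
yaw 0.2448513525286953
```

Drawing freely at about 3.6 N. I'll creep on to the stop.

{"api": "send_rows", "payload": {"increments": [{"gripper": 1, "linear": [-0.0019, -0.0005, 0], "delta_rot": [0, 0, 0]}, {"gripper": 1, "linear": [-0.0029, -0.0007, 0], "delta_rot": [0, 0, 0]}, {"gripper": 1, "linear": [-0.0029, -0.0007, 0], "delta_rot": [0, 0, 0]}]}}

```text
clock: 8.8
position: [0.5255, -0.0654, 0.0528]
ee_rot: [-0.0, 0.615, 0.788, -0.0]
contact_force: [1.2, -0.5, -1.6]
width: 0.0118
gripper_force: 62.1
```

{"api": "send_rows", "payload": {"increments": [{"gripper": 1, "linear": [-0.001, -0.0002, 0], "delta_rot": [0, 0, 0]}, {"gripper": 1, "linear": [-0.0019, -0.0005, 0], "delta_rot": [0, 0, 0]}, {"gripper": 1, "linear": [-0.0019, -0.0005, 0], "delta_rot": [0, 0, 0]}]}}

```text
clock: 9.1
position: [0.5247, -0.0656, 0.0528]
ee_rot: [0.001, 0.616, 0.788, 0.001]
contact_force: [4.1, 1.5, -3.0]
width: 0.0118
gripper_force: 61.9
```

{"api": "send_rows", "payload": {"increments": [{"gripper": 1, "linear": [-0.001, -0.0002, 0], "delta_rot": [0, 0, 0]}, {"gripper": 1, "linear": [-0.0019, -0.0005, 0], "delta_rot": [0, 0, 0]}, {"gripper": 1, "linear": [-0.0019, -0.0005, 0], "delta_rot": [0, 0, 0]}, {"gripper": 1, "linear": [-0.0019, -0.0005, 0], "delta_rot": [0, 0, 0]}]}}

```text
clock: 9.5
position: [0.5245, -0.0658, 0.0528]
ee_rot: [0.002, 0.616, 0.788, 0.002]
contact_force: [7.5, 3.6, -5.7]
width: 0.0117
gripper_force: 61.6
```

```bash
python3 - <<'E'
from h import *
show()
e=cam("scene")["pixels"][165:235,225:305]
e=cv2.resize(e,None,fx=8,fy=8,interpolation=2);cv2.imwrite("pics/c8.png",((e/255.)**.6*255).astype(np.uint8))
E
```

```text
{'clock': np.float64(9.5), 'position': array([ 0.525, -0.066,  0.053]), 'contact_force': array([ 7.537,  3.61 , -5.707]), 'moment': array([ 0.491, -1.48 ,  0.037]), 'width': np.float64(0.012), 'gripper_force': np.float64(61.554)}
yaw 0.24430908794612372
```

View pics/c8.png

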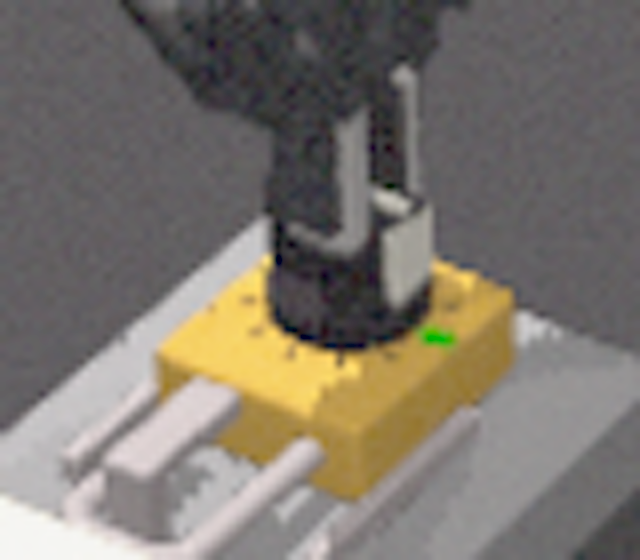

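The lock is drawn back about 28 mm to a firm stop (8 N). Its face is clear of the nose (tip at crop (225,400)) and the shackle legs are out. I'll ease the pull and lift straight up.

{"api": "send_rows", "payload": {"increments": [{"gripper": 1, "linear": [0.0015, 0.0004, 0], "delta_rot": [0, 0, 0]}, {"gripper": 1, "linear": [0.0015, 0.0004, 0.004], "delta_rot": [0, 0, 0]}, {"gripper": 1, "linear": [0.0015, 0.0004, 0.012], "delta_rot": [0, 0, 0]}, {"gripper": 1, "linear": [0.0015, 0.0004, 0.022], "delta_rot": [0, 0, 0]}, {"gripper": 1, "linear": [0.0015, 0.0004, 0.034], "delta_rot": [0, 0, 0]}, {"gripper": 1, "linear": [0.0015, 0.0004, 0.046], "delta_rot": [0, 0, 0]}], "newtons": 80}}

```text
clock: 10.15
position: [0.52, -0.0655, 0.0975]
ee_rot: [-0.003, 0.615, 0.788, -0.002]
contact_force: [-0.7, -0.6, -6.6]
width: 0.0111
gripper_force: 82.3
```

{"api": "send_rows", "payload": {"increments": [{"gripper": 1, "linear": [0, 0, 0.02], "delta_rot": [0, 0, 0]}, {"gripper": 1, "linear": [0, 0, 0.045], "delta_rot": [0, 0, 0]}, {"gripper": 1, "linear": [0, 0, 0.07], "delta_rot": [0, 0, 0]}, {"gripper": 1, "linear": [0, 0, 0.095], "delta_rot": [0, 0, 0]}, {"gripper": 1, "linear": [0, 0, 0.115], "delta_rot": [0, 0, 0]}, {"gripper": 1, "linear": [0, 0, 0.124], "delta_rot": [0, 0, 0]}, {"gripper": 1, "linear": [0, 0, 0.124], "delta_rot": [0, 0, 0]}, {"gripper": 1, "linear": [0, 0, 0.124], "delta_rot": [0, 0, 0]}]}}

```text
clock: 10.95
position: [0.522, -0.0657, 0.2215]
ee_rot: [-0.001, 0.615, 0.788, -0.001]
contact_force: [-0.0, 0.7, -6.8]
width: 0.0109
gripper_force: 82.3
```

```bash
python3 - <<'E'
from h import *
show()
e=cam("scene")["pixels"][90:250,190:340]
e=cv2.resize(e,None,fx=3.7,fy=3.7,interpolation=2);cv2.imwrite("pics/c9.png",((e/255.)**.6*255).astype(np.uint8))
E
```

```text
{'clock': np.float64(10.95), 'position': array([ 0.522, -0.066,  0.221]), 'contact_force': array([-0.015,  0.708, -6.821]), 'moment': array([-0.016,  0.109,  0.028]), 'width': np.float64(0.011), 'gripper_force': np.float64(82.266)}
yaw 0.24491824850231994
```

The picture budget is spent, so I'll check height and tilt numerically from the brass mask. The 6.8 N load already shows the lock is held.

```bash
python3 - <<'E'
from h import *
d=cam("scene");hsv=cv2.cvtColor(d["pixels"],cv2.COLOR_BGR2HSV)
y=cv2.inRange(hsv,(18,90,60),(38,255,255));k,l,st,ce=cv2.connectedComponentsWithStats(y)
for i in range(1,k):
    if st[i,4]>60:print(st[i],ce[i])
s=get_state();ux=np.array([.9694,.2455,0]);uy=np.array([-.2455,.9694,0])
b=s["position"]*[1,1,0]+.006*ux
for z0 in(.19,.2,.21):
    P=proj(d,[b+a*.033*ux+c*.03*uy+[0,0,z0+h] for a in(-1,1) for c in(-1,1) for h in(0,.024)])
    print(z0,P.min(0),P.max(0)-P.min(0))
for j in range(2):show()
E
```

```text
[239 117  50  32 871] [263.69575201 132.31113662]
[ 311  160   53   38 1005] [337.08656716 178.98208955]
[350 214  30  24 347] [363.79538905 226.97982709]
0.19 [237.98800198 116.36645834] [51.59237909 38.07383734]
0.2 [237.5383204  111.23868905] [51.92563033 38.04330832]
0.21 [237.08309043 106.04822009] [52.26305776 38.00868076]
{'clock': np.float64(11.05), 'position': array([ 0.522, -0.066,  0.221]), 'contact_force': array([ 0.641, -0.14 , -5.375]), 'moment': array([-0.003,  0.055, -0.037]), 'width': np.float64(0.011), 'gripper_force': np.float64(82.275)}
yaw 0.24504080247667165
{'clock': np.float64(11.05), 'position': array([ 0.522, -0.066,  0.221]), 'contact_force': array([ 0.641, -0.14 , -5.375]), 'moment': array([-0.003,  0.055, -0.037]), 'width': np.float64(0.011), 'gripper_force': np.float64(82.275)}
yaw 0.24504080247667165
```

The mask's left, right and bottom edges match a level lock at z ≈ 0.20 m. Handing in.

```bash
python3 -c "
from h import *
print(sign_off())"
```

```text
the job is handed in; nothing more can be done
None
```

The job is handed in, but no verdict came back: the dial was turned to the green mark, the shackle drawn open to its firm stop, and the lock is held still and level with its underside about 20 cm above the bench.

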